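# Close the length gauge on a kiln post

## Robot

A 6-joint arm with a two-finger parallel gripper is mounted at the origin on a cart in front of the work surface, level with it; the furniture and walls round the work are solid. World frame = base frame: x ahead of the robot, y to its left, z up, the work surface at z = 0. Lengths are in m, angles in rad, forces in N, time in s.
With the tool pointing down it reaches from about 0.375 to 0.975 m from the base axis. Payload 3.8 kg.
Tool frame: the origin (TCP) lies where the fingers leave the gripper's body, on its centre line; the fingertips stand 73 mm ahead of it and the grasp point (between the pads) lies 54 mm ahead of it (nose_length is the distance from the TCP to the fingertips, in m); z points along the fingers, y is the line along which they close (so a half turn about z gives the same grasp; the last joint's range is limited). The gripper opens to 85 mm and grips with 20 to 120 N. Pads are 22 mm wide; open, the fingers measure 114 mm over their backs; the gripper's body (76 mm by 85 mm) begins 54 mm behind the grasp point. The pads swing forward as they close: fully open they stand 13 mm farther back than shut.
Start: joints at [1.152, 0.264, 1.604, -0, 1.274, -0.037], TCP at [0.251, 0.626, 0.304] pointing down, gripper open.
Joint ranges: [-2.63, 2.63], [-0.94, 2.18], [0.31, 2.57], [-1.31, 4.45], [0, 2.66], [-2.55, 2.55]. Speed limits (rad/s): [2.57, 2.57, 3.14, 3.14, 3.14, 3.14].

## Interface

Orientations are given as a rotation vector (axis times angle).
In Python, from workcell import read_state, read_camera, calibration, finish_job, look_for, cut_out, tip_of, nose_length gives the robot as it stands.
- The arm moves only by the tool step_arm, never from a script. Its argument "targets" is a list of rows, each a list of 3 entries, a list of its own where there are three numbers: the turn, a rotation vector about the tool's x, y, z in rad, then the shift along the tool's x, y, z in mm, then the finger opening in mm, from 0 to 85.4. In form: [[[ax, ay, az], [x, y, z], grip], ...]. A call has 1 to 5 rows; each row shifts and turns the commanded pose from where the row before left it, along the tool's axes as they then stand; what a row does not reach is not made up. A row lasts 1/12 s, in which the tool goes at most 41.7 mm and 7.16 degrees, less where a joint would pass 70% of its speed; a pose out of reach is approached as far as the arm can. A call with a gripper value outside its range is refused whole. The fingers move at their own pace and stop on an object; "grip_force" is the grip in N (left out, the last holds). Time passes only in rows, so rows that do not move let the fingers close. It gives the time, the measured TCP pose, the force, the opening and the grip force at its end, in the units of the state.
- read_state(): the state, without advancing time (a new reading comes with each control period).
- read_camera(name): name is "scene" or "top" or "wrist"; returns the picture (420x560x3 uint8, red, green, blue); there is no depth.
- calibration(name): a dict with "camera_matrix" (3x3 intrinsics, pixels), "R" (3x3) and "t" (3): a world point X has camera coordinates R X + t. Camera axes: x right, y down, z forward; pixel columns grow to the right and rows downward; lengths in m; the calibration is good to about 2 mm. A picture is of the moment at which its call begins: read the wrist's pose just before it. calibration takes no time and is no camera call; for the wrist camera it gives the pose at the moment of the call.
- finish_job(): hands the job in; it is judged then, once.
Trained networks look in the newest picture that a camera, given by its name, has taken for a name from the list of things; names that differ only in an ending like _2 or _b are one class to them, and where a whole thing is asked for, a point or a joint stands for the part that bears it (a point fixed in the world has none). Each returns a list of dicts, best first, with "score" (0 to 1); they miss things now and then, are a little off and sometimes report something else, mostly with a low value. They report only what shows in the picture. A call takes as long as a camera call. They do not tell look-alikes from the thing itself.
- look_for(camera, query): "extent" ([left, top, right, bottom] in pixels, round what is visible of it).
- cut_out(camera, query): "region" (420x560 bool, what is visible of it) and "extent" ([left, top, right, bottom] in pixels, round what is visible of it).
- tip_of(camera, query): "at" ([row, column] in pixels: a listed point, or the origin of a listed thing).
The state is a dict: "time": time; "q": joint angles; "joint_vel": joint speeds; "joint_torque": joint torques, N m; "tool_pos": TCP position; "tcp_rot": TCP orientation; "wrist_force": force on the tool from outside, world axes, zero at the start; "torque": the same for the moment, N m; "width": opening from 0.0 (shut) to 1.0 (fully open); "grip_force": force on a finger pad.
Only numpy, scipy, OpenCV 4.12 (cv2) and the standard library are available. Lean on these libraries where they do the work, as an engineer would, in place of code of your own. Each camera call takes 0.05 s, during which the arm holds its last target. There are 200 camera calls.

## Task

Close the length gauge on the kiln post that lies in it, working only its two stacked knobs. First turn the big lower ring clockwise until the jaw stands 2 to 8 mm short of the post, never pushing the post with this coarse drive; then turn the small top knob clockwise, by feel, until the sprung pin at the far end nips the post against the jaw with about 13 N (9 to 17; never more than 25, or the post chips). Let go, and leave the things round the gauge alone.

Things in the scene. Friction and masses are not known exactly. Their poses are not given: they have to be found in the camera images.
- gauge: fixed length gauge: steel base plate 352 x 90 x 12 mm with a grey gear housing (90 x 74 mm, top 50 mm above the worktop) at one end. Origin on the worktop below the upright axis shared by both knobs, which stand on the housing one above the other; +x runs from there along the post's bed to the tailstock, z up. Plate: x -50 to +302 mm, y +-45 mm.
- coarse (a joint): angle in rad of the big lower ring (coarse), 0 at the start, growing clockwise from above, stop at 2.6. It moves the jaw along the gauge's +x, to the post, by 24 mm per rad. Friction about 0.7 N m; it stays where it is let go.
- coarse_mid (a point): middle of the coarse ring, on the axis: knurled aluminium ring 54 mm across and 24 mm tall, 72 to 96 mm above the worktop (this point 84 mm); below it a neck 36 mm thick down to the housing. The fine knob stands on it, so fingers straddle that.
- fine (a joint): angle in rad of the small top knob (fine), 0 at the start, growing clockwise from above, stop at 4.5. It moves the tailstock's pin towards the jaw by 6 mm per rad. Torque to turn it: about 0.12 N m, plus 0.006 N m per N of nipping force: a jump of 0.03 N m as the post meets the jaw, then 0.18 N m more per rad. It stays where it is let go, under load too.
- fine_mid (a point): middle of the fine knob, on the axis: knurled aluminium knob 24 mm across and 24 mm tall, 100 to 124 mm above the worktop (this point 112 mm), 4 mm above the top of the coarse ring.
- jaw: the moving jaw: a steel plate 36 mm wide, 25 mm tall and 11 mm thick on a rod out of the housing. Origin at the middle of the face that meets the post (34 mm above the worktop); +x points along the bed to the post. Moved by the coarse ring only.
- post: kiln post: hollow triangular buff ceramic prism 110 mm long, 38 wide, 34 tall, about 0.1 kg, lying loose on the bed (20 mm above the worktop) between low side strips. Origin at the centre of its underside; x along its length, the same way as the gauge's x. Sliding it along the bed takes under 1.5 N.
- post_end (a point): middle of the end of the kiln post that faces the jaw, 12 mm above its underside. The gap between jaw and post is this point's x in the jaw's frame; 18 to 46 mm at the start.
- post_far (a point): middle of the post's other end. It faces a steel pin 12 mm thick in a grey tailstock block, clamped at an unreported place on the bed: at the start the pin stands 1 to 7 mm off the post, by an unknown amount. Driven by the fine knob it meets the post, slides it to the jaw and nips it. The pin is sprung: it gives only above 5 N, then takes 5 N more per mm (13 N: 1.6 mm, 25 N: 4 mm).
- mug: bystander: a bisque mug, 70 mm across and 90 mm tall, standing beside the bed. Origin at the middle of its foot.
- tile: bystander: an L-shaped glaze test tile 36 x 38 x 70 mm, standing beside the housing. Origin at the middle of its foot.
- rib: bystander: a flat wooden rib 40 x 90 x 8 mm, lying beside the bed. Origin at the centre of its underside.
- short_post: bystander: a short triangular kiln post 38 x 42 x 50 mm, standing beside the bed. Origin at the middle of its foot.
Mind the look-alikes: they are no part of the job. Leave any green or turquoise look-alike of the post alone.

How it is judged:
On the way, in this order (a step that is already met when the one before it is completed fails the run):
1. the coarse ring has brought the jaw to 1 to 10 mm short of the post, the fine knob still within 0.5 rad of its start (x of post_end in the frame of jaw between 0.001 and 0.01 m and value of joint coarse above 0.2 rad and value of joint fine below 0.5 rad and contact force between jaw and post below 0.5 N), for 0.2 s.
2. the pin, driven by the fine knob, has nipped the post against the jaw with 8 to 18 N (contact force between jaw and post between 8 and 18 N and value of joint fine above 0.15 rad), for 0.2 s.
At the end, for the whole second after the job is handed in: the post lies in the bed, at rest, nipped between the jaw and the sprung pin with 8 to 18 N, and both knobs are at rest (contact force between jaw and post between 8 and 18 N and distance between post_end and jaw below 0.012 m and linear speed of post below 0.005 m/s and velocity of joint fine between -0.05 and 0.05 rad/s and velocity of joint coarse between -0.05 and 0.05 rad/s); the robot touches nothing.
It fails at once if the jaw presses on the post with more than 25 N (contact force between jaw and post above 25 N).
It fails at once if the jaw is pushed against the post (over 1 N) by the coarse ring (contact force between jaw and post above 1 N and velocity of joint coarse above 0.1 rad/s).
It fails at once if the fingers push the jaw or the post directly (over 2 N) (contact force between the fingers and jaw above 2 N or contact force between the fingers and post above 2 N).
It fails at once if a bystander is moved by more than 20 mm (distance of any of mug, tile, rib, short_post from where it was at the start of the episode above 0.02 m).
It also fails if it takes over 72 s, if anything falls off the work surface, if the arm or the gripper's body presses on something with over 40 N, if the wrist force passes 120 N, or if a joint passes its speed limit or range.

## Working session

There is one attempt and no reset: what is moved stays moved. The work goes in short steps, Python scripts to look and compute and a tool call to move; the robot and the scene stay as the last step left them, time stands still between calls to the robot, and variables do not carry over. Pictures are saved under pics/ and viewed, at most 10 in all, crops included, and the job is handed in when it is done.

Besides the shell and the picture viewer there is one more tool, called after "Request:" by a JSON object that holds its "api" and its "payload", one argument or row to a line. step_arm: Moves the arm, as the interface text tells. Its arguments: {"type":"object","properties":{"targets":{"type":"array","items":{"type":"array"}},"grip_force":{"type":"number"}},"required":["targets"]}

```bash
mkdir -p pics; ls; cat > h.py <<'E'
import numpy as np, cv2
from workcell import *
def ray(cam,r,c,cal=None):
    k=cal or calibration(cam); K=np.array(k["camera_matrix"]);R=np.array(k["R"]);t=np.array(k["t"]).ravel()
    return -R.T@t, R.T@np.linalg.solve(K,[c,r,1.])
def atz(cam,r,c,z,cal=None):
    o,d=ray(cam,r,c,cal); return o+d*(z-o[2])/d[2]
def save(n,im): cv2.imwrite("pics/"+n,im[:,:,::-1])
E
python3 - <<'E'
from h import *
Z=dict(gauge=0,coarse_mid=.084,fine_mid=.112,jaw=.034,post_end=.032,post_far=.032,mug=0,tile=0,rib=0,short_post=0)
ims=[]
for cam in("top","scene"):
    im=read_camera(cam);ims.append(im)
    for n,z in Z.items():
        if cam=="scene" and n in("mug","tile","rib","short_post"):continue
        for d in tip_of(cam,n)[:2]: print(cam,n,round(d["score"],2),np.round(d["at"]),np.round(atz(cam,*d["at"],z),4))
save("a.png",cv2.resize(np.hstack(ims),(800,300)));save("t.png",ims[0])
s=read_state();print(s)
E
```

```text
pics
top gauge 0.82 [201. 306.] [ 0.5761 -0.0844  0.    ]
top gauge 0.42 [225. 258.] [0.5094 0.0431 0.    ]
top coarse_mid 0.81 [195. 305.] [ 0.5826 -0.0786  0.084 ]
top fine_mid 0.67 [198. 304.] [ 0.5725 -0.075   0.112 ]
top fine_mid 0.53 [194. 306.] [ 0.5818 -0.0799  0.112 ]
top post_end 0.96 [282. 303.] [ 0.366  -0.0779  0.032 ]
top post_end 0.87 [268. 179.] [0.3927 0.2411 0.032 ]
top post_far 0.91 [255. 220.] [0.4299 0.1357 0.032 ]
top post_far 0.88 [251. 276.] [ 0.4424 -0.0073  0.032 ]
top mug 0.94 [130. 268.] [0.7662 0.0212 0.    ]
top tile 0.64 [153. 323.] [ 0.7067 -0.1268  0.    ]
top rib 0.57 [193. 308.] [ 0.5982 -0.0898  0.    ]
top rib 0.22 [195. 307.] [ 0.5917 -0.0868  0.    ]
top short_post 0.42 [224. 259.] [0.5118 0.041  0.    ]
scene fine_mid 0.41 [215. 288.] [ 0.585  -0.0763  0.112 ]
scene jaw 0.55 [211. 282.] [0.6117 0.0015 0.034 ]
scene post_end 0.69 [275. 198.] [ 0.3512 -0.0919  0.032 ]
scene post_end 0.57 [201. 277.] [0.6165 0.0397 0.032 ]
scene post_far 0.89 [240. 220.] [ 0.4343 -0.0179  0.032 ]
scene post_far 0.68 [203. 191.] [0.4154 0.1271 0.032 ]
{'time': 0.9, 'q': array([ 1.15213686e+00,  2.63879757e-01,  1.60398177e+00, -2.75866491e-05,
        1.27366114e+00, -3.69159398e-02]), 'joint_vel': array([ 0.00083357,  0.00062076, -0.00159072,  0.00016722, -0.00134528,
        0.00060594]), 'joint_torque': array([-5.91308508e-04, -5.15044928e+01, -3.67735291e+01, -2.72357638e-04,
        6.93582842e-04,  8.26799919e-06]), 'tool_pos': array([0.2514875 , 0.62641542, 0.30390324]), 'tcp_rot': array([5.95986611e-01, 3.08450054e+00, 9.77299296e-05]), 'wrist_force': array([-0.38747345,  0.16505252,  0.44673053]), 'torque': array([0.06211543, 0.03184836, 0.01431907]), 'grip_force': 0.0, 'width': 0.9997798549756647}
```

View pics/t.png

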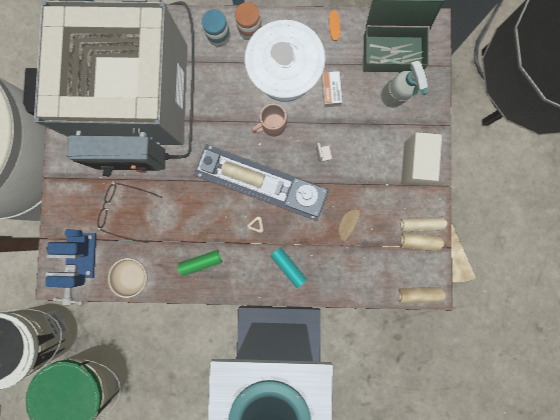

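View pics/a.png

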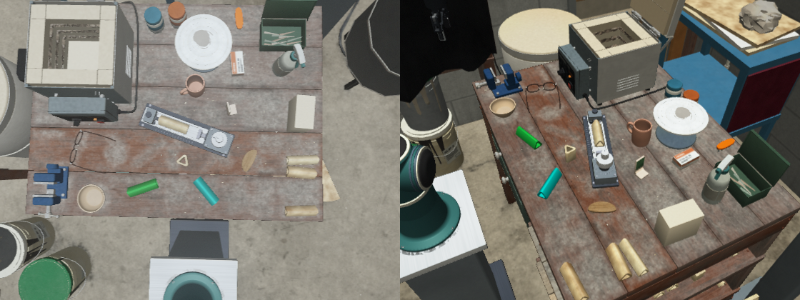

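The top view shows the gauge's knobs at about (306,195). Its bed runs up and left to the tailstock at about (208,160), with the buff post at about (243,173). The green and turquoise cylinders at (200,263) and (289,268) are look-alikes. I'm moving above the knobs now.

Request:
{"api": "step_arm", "payload": {
  "targets": [
    [[0,0,0],[-28.5,-26.5,0],85],
    [[0,0,0],[-28.5,-26.5,0],85],
    [[0,0,0],[-28.5,-26.5,0],85],
    [[0,0,0],[-28.5,-26.5,0],85],
    [[0,0,0],[-28.5,-26.5,0],85]
  ]
}}

```text
time: 1.32
tool_pos: [0.3347, 0.4488, 0.3039]
tcp_rot: [0.595, 3.085, 0.0]
wrist_force: [1.1, -0.1, 0.8]
width: 0.998
grip_force: 0.0
```

Request:
{"api": "step_arm", "payload": {
  "targets": [
    [[0,0,0],[-28.5,-26.5,0],85],
    [[0,0,0],[-28.5,-26.5,0],85],
    [[0,0,0],[-28.5,-26.5,0],85],
    [[0,0,0],[-28.5,-26.5,0],85],
    [[0,0,0],[-28.5,-26.5,0],85]
  ]
}}

```text
time: 1.73
tool_pos: [0.4176, 0.2726, 0.3043]
tcp_rot: [0.595, 3.084, 0.001]
wrist_force: [0.3, 0.3, -0.3]
width: 0.995
grip_force: 0.0
```

Request:
{"api": "step_arm", "payload": {
  "targets": [
    [[0,0,0],[-28.5,-26.5,0],85],
    [[0,0,0],[-28.5,-26.5,0],85],
    [[0,0,0],[-28.5,-26.5,0],85],
    [[0,0,0],[-28.5,-26.5,0],85],
    [[0,0,0],[-28.5,-26.5,0],85]
  ]
}}

```text
time: 2.15
tool_pos: [0.5006, 0.0964, 0.3044]
tcp_rot: [0.596, 3.083, 0.001]
wrist_force: [1.0, 0.6, -0.2]
width: 0.993
grip_force: 0.0
```

Request:
{"api": "step_arm", "payload": {
  "targets": [
    [[0,0,0],[-28.5,-26.5,0],85],
    [[0,0,0],[-28.5,-26.5,0],85],
    [[0,0,0],[-28.5,-26.5,0],85],
    [[0,0,0],[-28.5,-26.5,0],85],
    [[0,0,0],[0,0,0],85]
  ]
}}

```text
time: 2.57
tool_pos: [0.5687, -0.0485, 0.3042]
tcp_rot: [0.603, 3.08, -0.005]
wrist_force: [0.2, 0.3, -0.2]
width: 0.994
grip_force: 0.0
```

```bash
cat > look.py <<'E'
from h import *
import sys
s=read_state();print(s["time"],s["q"].round(3),s["tool_pos"].round(4),s["tcp_rot"].round(3),s["torque"].round(3),s["wrist_force"].round(2),nose_length())if callable(nose_length) else print(s["time"],s["q"].round(3),s["tool_pos"].round(4),s["tcp_rot"].round(3),nose_length)
k=calibration("wrist");im=read_camera("wrist");save(sys.argv[1],im)
for n,z in dict(gauge=0,coarse_mid=.084,fine_mid=.112,jaw=.034,post_end=.032,post_far=.032,post=.02).items():
    for d in tip_of("wrist",n)[:2]: print(n,round(d["score"],2),np.round(d["at"]),np.round(atz("wrist",*d["at"],z,k),4))
E
python3 look.py w1.png
```

```text
2.5667 [-0.127  0.066  1.832 -0.003  1.241 -1.31 ] [ 0.5687 -0.0485  0.3042] [ 0.603  3.08  -0.005] 0.0726
gauge 0.61 [196. 257.] [ 0.5839 -0.0771  0.    ]
coarse_mid 0.79 [218. 248.] [ 0.5837 -0.0827  0.084 ]
coarse_mid 0.36 [225. 245.] [ 0.5894 -0.0882  0.084 ]
jaw 0.59 [200. 320.] [ 0.6092 -0.0023  0.034 ]
post_end 0.78 [199. 349.] [0.6219 0.0309 0.032 ]
post_end 0.64 [ 13. 174.] [ 0.366 -0.075  0.032]
post_far 0.87 [191. 436.] [0.6519 0.1315 0.032 ]
post_far 0.56 [ 63. 266.] [ 0.4441 -0.0059  0.032 ]
post 0.93 [ 40. 224.] [ 0.4046 -0.039   0.02  ]
post 0.61 [197. 394.] [0.6457 0.0859 0.02  ]
```

View pics/w1.png

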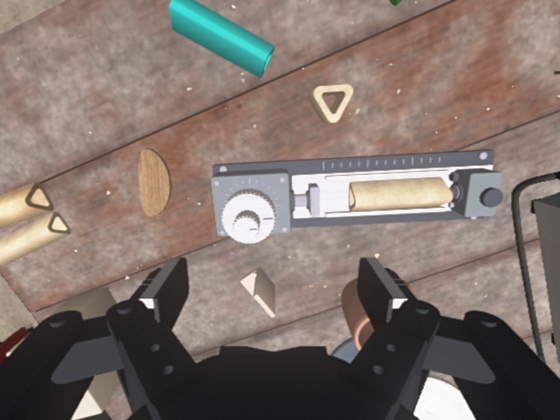

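The wrist view shows the knobs at about (245,218), the jaw at (318,200), the post from (350,195) to (450,192) and the tailstock at (480,192). The first gap estimate is about 35 mm. Next I descend for a closer look.

Request:
{"api": "step_arm", "payload": {
  "targets": [
    [[0,0,0],[-13,-11.5,25],85],
    [[0,0,0],[-13,-11,25],85],
    [[0,0,0],[0,0,20],85],
    [[0,0,0],[0,0,0],85],
    [[0,0,0],[0,0,0],85]
  ]
}}

```text
time: 3.38
tool_pos: [0.581, -0.0722, 0.2327]
tcp_rot: [-0.594, -3.081, -0.0]
wrist_force: [0.5, 1.0, 0.2]
width: 0.999
grip_force: 0.0
```

```bash
python3 look.py w2.png
```

```text
3.3833 [-0.166  0.153  1.873  0.     1.119 -1.356] [ 0.581  -0.0722  0.2327] [-0.594 -3.081 -0.   ] 0.0726
gauge 0.95 [197. 269.] [ 0.5849 -0.077   0.    ]
coarse_mid 0.79 [220. 259.] [ 0.5789 -0.0822  0.084 ]
fine_mid 0.77 [233. 261.] [ 0.5801 -0.0801  0.112 ]
jaw 0.85 [203. 348.] [ 0.6098 -0.0048  0.034 ]
post_end 0.68 [197. 388.] [0.6198 0.0326 0.032 ]
post_far 0.78 [190. 502.] [0.6526 0.1357 0.032 ]
post_far 0.73 [ 26. 284.] [ 0.4469 -0.0079  0.032 ]
post 0.56 [195. 441.] [0.6413 0.0859 0.02  ]
```

View pics/w2.png

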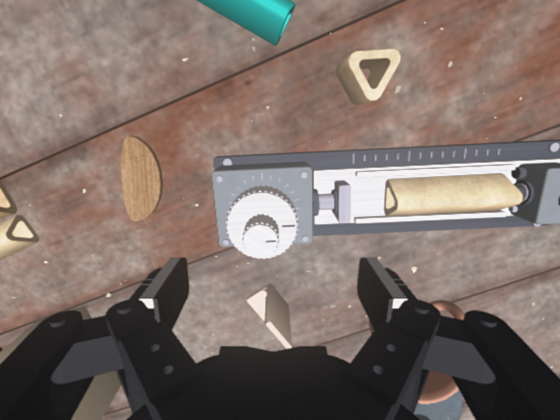

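The closer view shows the ring at about (262,222), the fine knob at (262,236), the jaw face near column 350 and the post's end near column 387. I'll zoom in on the gap and knobs.

```bash
python3 - <<'E'
from h import *
im=cv2.imread("pics/w2.png")
c=cv2.resize(im[165:265,215:415],None,fx=4,fy=4,interpolation=cv2.INTER_CUBIC)
for i in range(0,200,20): cv2.putText(c,str(215+i),(i*4,10),0,.35,(0,0,255),1);cv2.line(c,(i*4,12),(i*4,18),(0,0,255),1)
for i in range(0,100,20): cv2.putText(c,str(165+i),(0,i*4+4),0,.35,(0,0,255),1)
cv2.imwrite("pics/c2.png",c)
for r,cc,z in((222,262,.096),(235,262,.124),(235,263,.124)):print(atz("wrist",r,cc,z).round(4))
E
```

```text
[ 0.581  -0.0803  0.096 ]
[ 0.5807 -0.079   0.124 ]
[ 0.5809 -0.0784  0.124 ]
```

View pics/c2.png

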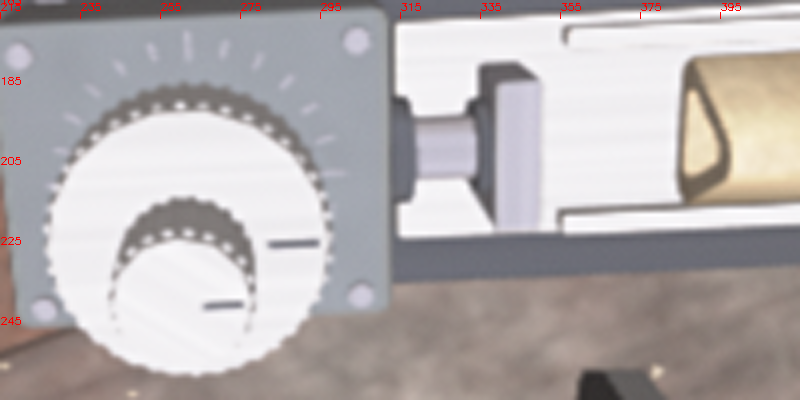

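```bash
python3 - <<'E'
from h import *
P=lambda r,c,z:atz("wrist",r,c,z)
print("ring",P(225,262.5,.096),"fine",P(237,260.6,.124))
j=P(203.5,350,.0465);p=P(197.5,385.8,.021);a=P(200,396,.054)
u=np.array([.292,.956,0])
A=P(185,350,.0465);B=P(222.5,350,.0465);print("jawwidth",A-B)
print(j,p,a,"gap",(p-j)@u,(a-j)@u)
k=calibration("wrist");print(-np.array(k["R"]).T@np.ravel(k["t"]))
E
```

```text
ring [ 0.58341468 -0.08082995  0.096     ] fine [ 0.58165452 -0.08044635  0.124     ]
jawwidth [-0.03463085  0.01088827  0.        ]
[ 0.61031022 -0.00604639  0.0465    ] [0.62719443 0.0332623  0.021     ] [0.61976015 0.03208172 0.054     ] gap 0.04250930278679919 0.03920985382912574
[ 0.51452912 -0.04460089  0.30510433]
```

Request:
{"api": "step_arm", "payload": {
  "targets": [
    [[0,0,0],[-4.5,-7,20],85],
    [[0,0,0],[0,0,26],85],
    [[0,0,0],[0,0,26],85],
    [[0,0,0],[0,0,25],85],
    [[0,0,0],[0,0,0],85]
  ]
}}

```text
time: 4.2
tool_pos: [0.58, -0.0807, 0.1317]
tcp_rot: [-0.594, -3.075, 0.0]
wrist_force: [-1.3, 0.0, -1.6]
width: 0.997
grip_force: 0.0
```

Request:
{"api": "step_arm", "payload": {
  "targets": [
    [[0,0,0],[0,0,0],45],
    [[0,0,0],[0,0,0],45],
    [[0,0,0],[0,0,0],45],
    [[0,0,0],[0,0,0],45],
    [[0,0,0],[0,0,0],45]
  ],
  "grip_force": 90
}}

```text
time: 4.62
tool_pos: [0.5847, -0.0827, 0.1401]
tcp_rot: [0.594, 3.082, -0.004]
wrist_force: [-4.4, -3.7, 4.7]
width: 0.608
grip_force: 94.1
```

```bash
cat > st.py <<'E'
from h import *
s=read_state();print({k:np.round(s[k],4).tolist() for k in("time","q","tool_pos","tcp_rot","wrist_force","torque","width","grip_force")})
E
python3 st.py
```

```text
{'time': 4.6167, 'q': [-0.1816, 0.2574, 1.9369, -0.0029, 0.9443, -1.3697], 'tool_pos': [0.5847, -0.0827, 0.1401], 'tcp_rot': [0.5944, 3.0817, -0.0036], 'wrist_force': [-4.4205, -3.6722, 4.6858], 'torque': [-0.8011, 0.6149, -0.0133], 'width': 0.608, 'grip_force': 94.0939}
```

Request:
{"api": "step_arm", "payload": {
  "targets": [
    [[0,0,0.1],[0,0,0],45],
    [[0,0,0.1],[0,0,0],45],
    [[0,0,0.1],[0,0,0],45],
    [[0,0,0.1],[0,0,0],45],
    [[0,0,0.1],[0,0,0],45]
  ]
}}

```text
time: 5.03
tool_pos: [0.5837, -0.0841, 0.1401]
tcp_rot: [1.341, 2.838, -0.008]
wrist_force: [-7.1, -9.7, 7.6]
width: 0.606
grip_force: 94.9
```

Request:
{"api": "step_arm", "payload": {
  "targets": [
    [[0,0,0.1],[0,0,0],45],
    [[0,0,0.1],[0,0,0],45],
    [[0,0,0.1],[0,0,0],45],
    [[0,0,0],[0,0,0],45],
    [[0,0,0],[0,0,0],45]
  ]
}}

```text
time: 5.45
tool_pos: [0.5827, -0.0848, 0.1401]
tcp_rot: [1.75, 2.607, -0.009]
wrist_force: [-10.7, -12.8, 10.0]
width: 0.605
grip_force: 95.0
```

```bash
python3 st.py; python3 look.py w3.png
```

```text
{'time': 5.45, 'q': [-0.1839, 0.2565, 1.9381, -0.0074, 0.9479, -0.5682], 'tool_pos': [0.5827, -0.0848, 0.1401], 'tcp_rot': [1.7499, 2.6072, -0.0091], 'wrist_force': [-10.7411, -12.7947, 9.9803], 'torque': [-1.9565, 1.7898, -0.6638], 'width': 0.6053, 'grip_force': 95.0007}
5.45 [-0.184  0.256  1.938 -0.007  0.948 -0.568] [ 0.5827 -0.0848  0.1401] [ 1.75   2.607 -0.009] 0.0726
gauge 0.63 [217. 276.] [ 0.5842 -0.0816  0.    ]
coarse_mid 0.91 [266. 273.] [ 0.5807 -0.0788  0.084 ]
fine_mid 0.69 [305. 268.] [ 0.5799 -0.0812  0.112 ]
jaw 0.66 [110. 391.] [0.6157 0.0143 0.034 ]
post_end 0.84 [ 82. 415.] [0.6213 0.0331 0.032 ]
post_far 0.73 [ 22. 105.] [ 0.4526 -0.004   0.032 ]
post 0.65 [  9. 479.] [0.6398 0.0829 0.02  ]
post 0.64 [56. 40.] [ 0.4136 -0.0351  0.02  ]
```

View pics/w3.png

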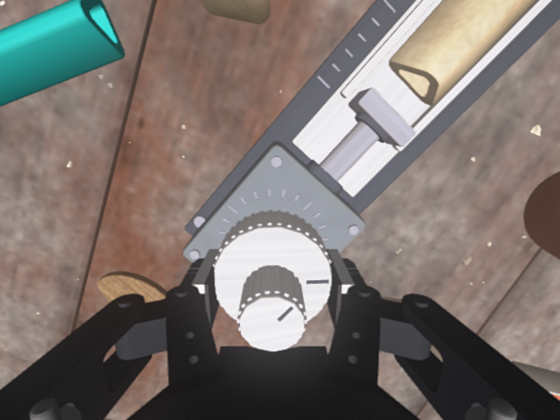

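The ring turned with the gripper and the fine knob stayed put. The jaw face is now near (392,110) and the post's end near (410,84), leaving about 19.5 mm. I'll turn about 0.55 rad more.

Request:
{"api": "step_arm", "payload": {
  "targets": [
    [[0,0,0.1],[0,0,0],45],
    [[0,0,0.1],[0,0,0],45],
    [[0,0,0.1],[0,0,0],45],
    [[0,0,0.1],[0,0,0],45],
    [[0,0,0.1],[0,0,0],45]
  ]
}}

```text
time: 6.27
tool_pos: [0.581, -0.085, 0.14]
tcp_rot: [2.342, 2.093, -0.015]
wrist_force: [-18.7, -13.0, 15.5]
width: 0.607
grip_force: 95.7
```

Request:
{"api": "step_arm", "payload": {
  "targets": [
    [[0,0,0.05],[0,0,0],45],
    [[0,0,0],[0,0,0],45],
    [[0,0,0],[0,0,0],45]
  ]
}}

```text
time: 6.52
tool_pos: [0.5808, -0.085, 0.14]
tcp_rot: [2.392, 2.036, -0.014]
wrist_force: [-18.0, -13.1, 14.5]
width: 0.606
grip_force: 95.6
```

```bash
python3 st.py; python3 look.py w4.png; python3 - <<'E'
from h import *
im=cv2.imread("pics/w4.png");c=cv2.resize(im[0:200,300:560],None,fx=3,fy=3,interpolation=cv2.INTER_CUBIC)
for i in range(0,260,20): cv2.putText(c,str(300+i),(i*3,10),0,.35,(0,0,255),1)
for i in range(0,200,20): cv2.putText(c,str(i),(0,i*3+4),0,.35,(0,0,255),1)
cv2.imwrite("pics/c4.png",c)
E
```

```text
{'time': 6.5167, 'q': [-0.1843, 0.2555, 1.9394, -0.0089, 0.9521, -0.019], 'tool_pos': [0.5808, -0.085, 0.14], 'tcp_rot': [2.3918, 2.0364, -0.0142], 'wrist_force': [-17.9758, -13.1028, 14.4587], 'torque': [-2.0107, 2.5992, -0.3295], 'width': 0.6065, 'grip_force': 95.6179}
6.5167 [-0.184  0.256  1.939 -0.009  0.952 -0.019] [ 0.5808 -0.085   0.14  ] [ 2.392  2.036 -0.014] 0.0726
gauge 0.62 [218. 277.] [ 0.5835 -0.0838  0.    ]
gauge 0.59 [308. 269.] [ 0.564  -0.1623  0.    ]
coarse_mid 0.96 [269. 273.] [ 0.5813 -0.0804  0.084 ]
fine_mid 0.89 [305. 268.] [ 0.5796 -0.0801  0.112 ]
jaw 0.79 [ 39. 309.] [0.6179 0.0259 0.034 ]
post_end 0.88 [ 27. 311.] [0.6201 0.0318 0.032 ]
post_far 0.62 [144.  45.] [ 0.4544 -0.0038  0.032 ]
post 0.66 [197.  26.] [ 0.418  -0.0349  0.02  ]
```

View pics/c4.png

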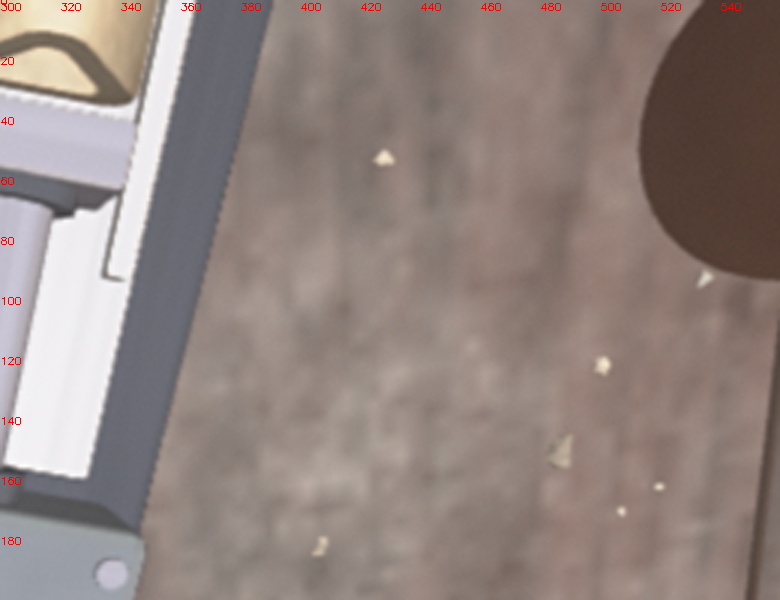

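```bash
python3 - <<'E'
from h import *
u=np.array([.292,.956,0])
A=atz("wrist",34,342,.021);B=atz("wrist",40.5,345,.0465);C=atz("wrist",30,300,.0465)
print(A,B,C,(A-B)@u, (B-C))
for n,z in dict(jaw=.034,post_end=.032,post_far=.032).items():
  for cam in("top","scene"):
    read_camera(cam)
    for d in tip_of(cam,n)[:3]: print(cam,n,d["score"],atz(cam,*d["at"],z).round(4))
E
```

```text
[0.63866349 0.02797126 0.021     ] [0.63374042 0.0196045  0.0465    ] [0.61221375 0.02779523 0.0465    ] 0.00943616063592374 [ 0.02152666 -0.00819073  0.        ]
top jaw 0.42 [0.6248 0.0294 0.034 ]
top post_end 0.95 [0.3879 0.2412 0.032 ]
top post_end 0.82 [0.617 0.04  0.032]
top post_end 0.57 [0.6644 0.1347 0.032 ]
scene post_end 0.94 [0.3791 0.2226 0.032 ]
scene post_end 0.85 [ 0.3455 -0.0904  0.032 ]
top post_far 0.81 [0.4299 0.136  0.032 ]
top post_far 0.69 [0.6582 0.14   0.032 ]
scene post_far 0.84 [ 0.4311 -0.0279  0.032 ]
scene post_far 0.69 [0.4174 0.12   0.032 ]
scene post_far 0.57 [0.6546 0.1386 0.032 ]
```

Request:
{"api": "step_arm", "payload": {
  "targets": [
    [[0,0,0.05],[0,0,0],45],
    [[0,0,0.05],[0,0,0],45],
    [[0,0,0],[0,0,0],45],
    [[0,0,0],[0,0,0],45],
    [[0,0,0],[0,0,0],85]
  ]
}}

```text
time: 7.93
tool_pos: [0.5827, -0.0832, 0.1391]
tcp_rot: [2.491, 1.912, -0.003]
wrist_force: [0.4, -0.1, 0.5]
width: 0.73
grip_force: 0.0
```

Request:
{"api": "step_arm", "payload": {
  "targets": [
    [[0,0,0],[0,0,0],85],
    [[0,0,0],[0,0,0],85],
    [[0,0,0],[0,0,0],85],
    [[0,0,0],[0,0,-25],85],
    [[0,0,0],[0,0,-25],85]
  ]
}}

```text
time: 8.35
tool_pos: [0.5827, -0.0807, 0.1858]
tcp_rot: [-2.489, -1.912, 0.004]
wrist_force: [0.1, 0.7, -0.1]
width: 0.996
grip_force: 0.0
```

Request:
{"api": "step_arm", "payload": {
  "targets": [
    [[0,0,0],[0,0,-25],85],
    [[0,0,0],[0,0,-25],85],
    [[0,0,0],[0,0,0],85],
    [[0,0,0],[0,0,0],85],
    [[0,0,0],[0,0,0],85]
  ]
}}

```text
time: 8.77
tool_pos: [0.5838, -0.081, 0.2368]
tcp_rot: [2.491, 1.914, 0.0]
wrist_force: [-0.1, 1.1, -0.5]
width: 0.997
grip_force: 0.0
```

```bash
python3 st.py; python3 look.py w5.png
```

```text
{'time': 8.7667, 'q': [-0.1802, 0.1544, 1.8631, 0.0001, 1.124, 0.0803], 'tool_pos': [0.5838, -0.081, 0.2368], 'tcp_rot': [2.4911, 1.9141, 0.0003], 'wrist_force': [-0.0511, 1.0916, -0.5213], 'torque': [0.006, 0.051, 0.0521], 'width': 0.9973, 'grip_force': 0.0}
8.7667 [-0.18   0.154  1.863  0.     1.124  0.08 ] [ 0.5838 -0.081   0.2368] [2.491 1.914 0.   ] 0.0726
gauge 0.85 [192. 275.] [ 0.5862 -0.0829  0.    ]
coarse_mid 0.85 [213. 267.] [ 0.58   -0.0777  0.084 ]
coarse_mid 0.62 [ 43. 436.] [0.7238 0.0107 0.084 ]
fine_mid 0.71 [229. 268.] [ 0.58   -0.0806  0.112 ]
jaw 0.9 [ 71. 279.] [0.6181 0.0282 0.034 ]
post_end 0.83 [243.  69.] [ 0.3696 -0.0722  0.032 ]
post_end 0.79 [ 64. 278.] [0.6195 0.0338 0.032 ]
post_far 0.98 [158. 117.] [ 0.4529 -0.0041  0.032 ]
post_far 0.56 [ 0. 29.] [0.4357 0.1322 0.032 ]
post 0.94 [197. 101.] [ 0.4143 -0.0365  0.02  ]
```

View pics/w5.png

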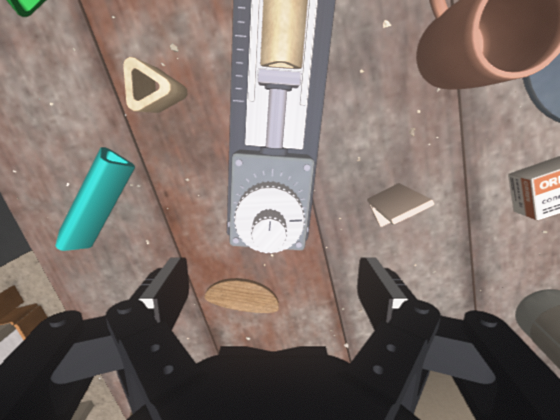

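The view shows the jaw edge near row 68 with a small gap to the post's end, and the networks estimate about 6 mm. The ring's mark turned and the fine mark didn't. I'll wind the wrist back for the fine knob.

Request:
{"api": "step_arm", "payload": {
  "targets": [
    [[0,0,-0.12],[0,0,0],85],
    [[0,0,-0.12],[0,0,0],85],
    [[0,0,-0.12],[0,0,0],85],
    [[0,0,-0.12],[0,0,0],85],
    [[0,0,-0.12],[0,0,0],85]
  ]
}}

```text
time: 9.58
tool_pos: [0.5837, -0.0814, 0.2366]
tcp_rot: [-1.807, -2.569, 0.0]
wrist_force: [0.3, -0.3, 1.0]
width: 0.994
grip_force: 0.0
```

Request:
{"api": "step_arm", "payload": {
  "targets": [
    [[0,0,-0.12],[0,0,0],70],
    [[0,0,-0.12],[0,0,0],60],
    [[0,0,-0.12],[0,0,0],60],
    [[0,0,-0.12],[0,0,0],60],
    [[0,0,-0.12],[0,0,0],60]
  ]
}}

```text
time: 10.0
tool_pos: [0.5837, -0.0814, 0.2366]
tcp_rot: [-0.967, -2.989, 0.0]
wrist_force: [0.0, -0.3, 0.4]
width: 0.705
grip_force: 0.0
```

Request:
{"api": "step_arm", "payload": {
  "targets": [
    [[0,0,-0.12],[2,0,15],60],
    [[0,0,-0.12],[0,0,20],60],
    [[0,0,0],[0,0,23],60],
    [[0,0,0],[0,0,0],60],
    [[0,0,0],[0,0,0],60]
  ]
}}

```text
time: 10.42
tool_pos: [0.5808, -0.08, 0.1773]
tcp_rot: [-0.612, -3.077, 0.0]
wrist_force: [1.0, 0.1, -0.1]
width: 0.702
grip_force: 0.0
```

```bash
python3 st.py; python3 look.py w6.png
```

```text
{'time': 10.4167, 'q': [-0.1793, 0.2102, 1.9169, -0.0, 1.0187, -1.3577], 'tool_pos': [0.5808, -0.08, 0.1773], 'tcp_rot': [-0.6116, -3.0773, 0.0002], 'wrist_force': [0.9802, 0.1022, -0.1399], 'torque': [-0.0235, -0.0023, -0.0004], 'width': 0.7017, 'grip_force': 0.0}
10.4167 [-0.179  0.21   1.917 -0.     1.019 -1.358] [ 0.5808 -0.08    0.1773] [-0.612 -3.077  0.   ] 0.0726
gauge 0.8 [208. 275.] [ 0.5825 -0.0778  0.    ]
gauge 0.37 [331. 277.] [ 0.7036 -0.1253  0.    ]
coarse_mid 0.8 [246. 269.] [ 0.5801 -0.0815  0.084 ]
fine_mid 0.59 [268. 266.] [ 0.5798 -0.0823  0.112 ]
jaw 0.69 [ 70. 386.] [0.5121 0.0321 0.034 ]
jaw 0.66 [210. 417.] [0.6165 0.0265 0.034 ]
post_end 0.81 [211. 421.] [0.6193 0.0297 0.032 ]
```

View pics/w6.png

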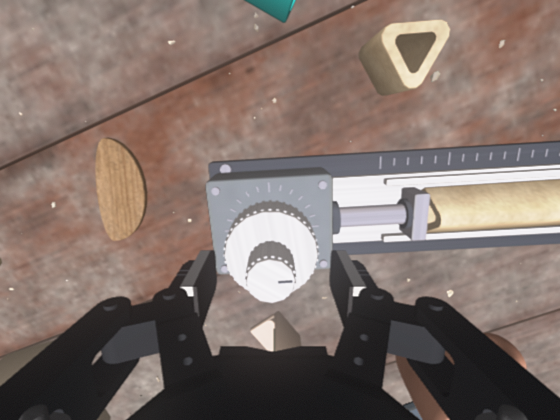

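The view shows the fine knob top at about (269,278), the jaw edge near column 428 and the post's end just beyond it. I'll check the gap and axis by geometry.

```bash
python3 - <<'E'
from h import *
u=np.array([.30,.954,0])
f=lambda r,c,z:atz("wrist",r,c,z)
print(f(278,269.5,.124),f(240,270,.096)); j=f(211,428,.0465);a=f(213,438,.054);b=f(232,431,.021);c=f(189,428,.021)
print([(x-j)@u for x in(a,b,c)])
im=cv2.imread("pics/w6.png");print(im.shape)
E
```

```text
[ 0.58287275 -0.08103519  0.124     ] [ 0.57539534 -0.07794556  0.096     ]
[np.float64(0.003184604374860853), np.float64(0.017298808258501025), np.float64(0.012269824643173593)]
(420, 560, 3)
```

Request:
{"api": "step_arm", "payload": {
  "targets": [
    [[0,0,0],[-1,0,5],60],
    [[0,0,0],[0,0,0],18],
    [[0,0,0],[0,0,0],18],
    [[0,0,0],[0,0,0],18],
    [[0,0,0],[0,0,0],18]
  ],
  "grip_force": 40
}}

```text
time: 11.23
tool_pos: [0.5824, -0.0816, 0.1739]
tcp_rot: [-0.61, -3.08, 0.004]
wrist_force: [-2.7, -4.2, 2.2]
width: 0.26
grip_force: 39.5
```

Request:
{"api": "step_arm", "payload": {
  "targets": [
    [[0,0,0],[0,0,0],18],
    [[0,0,0],[0,0,0],18],
    [[0,0,0],[0,0,0],18]
  ]
}}

```text
time: 11.48
tool_pos: [0.5824, -0.0817, 0.1739]
tcp_rot: [-0.611, -3.08, 0.004]
wrist_force: [-3.3, -4.3, 1.0]
width: 0.264
grip_force: 39.5
```

```bash
python3 st.py
```

```text
{'time': 11.4833, 'q': [-0.1806, 0.2156, 1.9171, -0.0026, 1.0101, -1.3587], 'tool_pos': [0.5824, -0.0817, 0.1739], 'tcp_rot': [-0.6106, -3.0804, 0.0035], 'wrist_force': [-3.2642, -4.3223, 1.0291], 'torque': [-0.6668, 0.4355, -0.0184], 'width': 0.2641, 'grip_force': 39.5212}
```

Request:
{"api": "step_arm", "payload": {
  "targets": [
    [[0,0,0.06],[0,0,0],18],
    [[0,0,0.06],[0,0,0],18],
    [[0,0,0.06],[0,0,0],18],
    [[0,0,0.06],[0,0,0],18],
    [[0,0,0.06],[0,0,0],18]
  ]
}}

```text
time: 11.9
tool_pos: [0.5822, -0.082, 0.1739]
tcp_rot: [-1.068, -2.953, 0.005]
wrist_force: [-3.8, -5.5, 2.4]
width: 0.264
grip_force: 39.6
```

```bash
cat > tq.py <<'E'
from h import *
s=read_state();print(s["time"].__round__(2),"q6",round(s["q"][5],4),"tz",round(s["torque"][2],4),"tau6",round(s["joint_torque"][5],4),"qd6",round(s["joint_vel"][5],3),s["wrist_force"].round(1),s["tool_pos"].round(4))
im=read_camera("wrist");save("t%.2f.png"%s["time"],im)
for n,z in dict(jaw=.034,post_end=.032,post_far=.032).items():
    for d in tip_of("wrist",n)[:3]:
        p=atz("wrist",*d["at"],z)
        if p[0]>.58: print(n,round(d["score"],2),np.round(d["at"],1),p.round(4))
E
python3 tq.py
```

```text
11.9 q6 -1.0559 tz 0.1579 tau6 -0.6205 qd6 0.714 [-3.8 -5.5  2.4] [ 0.5822 -0.082   0.1739]
jaw 0.73 [167.5 420.7] [0.6193 0.0269 0.034 ]
post_end 0.62 [163.  427.1] [0.6202 0.0328 0.032 ]
```

Request:
{"api": "step_arm", "payload": {
  "targets": [
    [[0,0,0.06],[0,0,0],18],
    [[0,0,0.06],[0,0,0],18],
    [[0,0,0.06],[0,0,0],18],
    [[0,0,0.06],[0,0,0],18],
    [[0,0,0.06],[0,0,0],18]
  ]
}}

```text
time: 12.52
tool_pos: [0.5819, -0.0822, 0.1739]
tcp_rot: [-1.497, -2.761, 0.006]
wrist_force: [-5.0, -6.3, 3.3]
width: 0.265
grip_force: 39.7
```

```bash
python3 tq.py
```

```text
12.52 q6 -0.7559 tz 0.1073 tau6 -0.6164 qd6 0.713 [-5.  -6.3  3.3] [ 0.5819 -0.0822  0.1739]
jaw 0.95 [121.4 403.5] [0.6179 0.0284 0.034 ]
post_end 0.65 [117.6 409.2] [0.6201 0.033  0.032 ]
```

Request:
{"api": "step_arm", "payload": {
  "targets": [
    [[0,0,0.06],[0,0,0],18],
    [[0,0,0.06],[0,0,0],18],
    [[0,0,0.06],[0,0,0],18],
    [[0,0,0.06],[0,0,0],18],
    [[0,0,0],[0,0,0],18]
  ]
}}

```text
time: 13.13
tool_pos: [0.5817, -0.0824, 0.1739]
tcp_rot: [-1.817, -2.562, 0.007]
wrist_force: [-5.8, -8.0, 2.7]
width: 0.26
grip_force: 39.7
```

```bash
cat > tq.py <<'E'
from h import *
u=np.array([.30,.954,0])
T=[];X=[]
def rd():
    s=read_state();T.append([s["torque"][2],s["joint_torque"][5]]);return s
s=rd();im=read_camera("wrist");rd();save("t%.2f.png"%s["time"],im)
for n,z in dict(jaw=.034,post_end=.032,post_far=.032,post=.02).items():
    D=tip_of("wrist",n)[:3];rd()
    for d in D:
        p=atz("wrist",*d["at"],z)
        if p[0]>.58: print(n,round(d["score"],2),np.round(d["at"],1),p.round(4),"along",round(p@u*1e3,1))
T=np.array(T)
print(round(s["time"],2),"q6",round(s["q"][5],4),T.round(3).tolist(),T.mean(0).round(4),s["wrist_force"].round(1))
E
python3 tq.py
```

```text
jaw 0.6 [ 93.  377.4] [0.6176 0.0272 0.034 ] along 211.3
post_end 0.63 [ 88.  381.4] [0.6194 0.0314 0.032 ] along 215.7
post 0.65 [ 24.7 434.3] [0.6392 0.0817 0.02  ] along 269.7
13.13 q6 -0.5161 [[-0.047, 0.48], [-0.128, 0.057], [-0.124, -0.074], [-0.135, -0.101], [-0.083, -0.105], [-0.089, -0.105]] [-0.101   0.0252] [-5.8 -8.   2.7]
```

Request:
{"api": "step_arm", "payload": {
  "targets": [
    [[0,0,0.06],[0,0,0],18],
    [[0,0,0.06],[0,0,0],18],
    [[0,0,0.06],[0,0,0],18],
    [[0,0,0],[0,0,0],18]
  ]
}}

```text
time: 13.72
tool_pos: [0.5815, -0.0824, 0.1739]
tcp_rot: [-2.04, -2.388, 0.008]
wrist_force: [-5.2, -6.9, 4.2]
width: 0.262
grip_force: 39.8
```

```bash
python3 tq.py
```

```text
jaw 0.85 [ 73.5 353.8] [0.6177 0.0281 0.034 ] along 212.1
post_end 0.94 [ 69.1 354.9] [0.6183 0.0312 0.032 ] along 215.2
post_end 0.24 [ 75.4 353.7] [0.6184 0.0273 0.032 ] along 211.6
13.72 q6 -0.3361 [[-0.064, 0.479], [-0.106, 0.056], [-0.123, -0.075], [-0.174, -0.101], [-0.09, -0.106], [-0.072, -0.106]] [-0.1048  0.0245] [-5.2 -6.9  4.2]
```

Request:
{"api": "step_arm", "payload": {
  "targets": [
    [[0,0,0.04],[0,0,0],18],
    [[0,0,0.04],[0,0,0],18],
    [[0,0,0.04],[0,0,0],18]
  ]
}}

```text
time: 14.22
tool_pos: [0.5813, -0.0825, 0.1739]
tcp_rot: [-2.178, -2.263, 0.009]
wrist_force: [-6.5, -7.3, 4.7]
width: 0.262
grip_force: 39.8
```

```bash
cat > r.py <<'E'
from h import *
s=read_state();print(round(s["time"],2),"q6",round(s["q"][5],4),"qd",round(s["joint_vel"][5],3),"tz",round(s["torque"][2],4),"tau6",round(s["joint_torque"][5],4),s["wrist_force"].round(1))
E
python3 r.py
```

```text
14.22 q6 -0.2168 qd 0.477 tz 0.1246 tau6 -0.3696 [-6.5 -7.3  4.7]
```

Request:
{"api": "step_arm", "payload": {
  "targets": [
    [[0,0,0.04],[0,0,0],18],
    [[0,0,0.04],[0,0,0],18],
    [[0,0,0.04],[0,0,0],18]
  ]
}}

```text
time: 14.47
tool_pos: [0.5812, -0.0825, 0.1739]
tcp_rot: [-2.31, -2.128, 0.009]
wrist_force: [-7.1, -8.2, 5.5]
width: 0.266
grip_force: 39.8
```

```bash
python3 r.py; python3 tq.py
```

```text
14.47 q6 -0.0969 qd 0.476 tz 0.1233 tau6 -0.3675 [-7.1 -8.2  5.5]
jaw 0.91 [ 56.5 315.3] [0.6175 0.0284 0.034 ] along 212.4
post_end 0.84 [ 56.4 314.4] [0.6171 0.0289 0.032 ] along 212.7
14.47 q6 -0.0969 [[0.123, -0.368], [0.024, 0.125], [-0.039, 0.231], [-0.059, 0.012], [-0.034, -0.043], [-0.035, -0.053]] [-0.0032 -0.0158] [-7.1 -8.2  5.5]
```

Request:
{"api": "step_arm", "payload": {
  "targets": [
    [[0,0,0.04],[0,0,0],18],
    [[0,0,0.04],[0,0,0],18],
    [[0,0,0.04],[0,0,0],18]
  ]
}}

```text
time: 14.97
tool_pos: [0.581, -0.0824, 0.1739]
tcp_rot: [-2.434, -1.986, 0.009]
wrist_force: [-7.7, -6.7, 5.9]
width: 0.268
grip_force: 39.9
```

```bash
python3 r.py
```

```text
14.97 q6 0.0231 qd 0.477 tz 0.0892 tau6 -0.3709 [-7.7 -6.7  5.9]
```

No load yet.

Request:
{"api": "step_arm", "payload": {
  "targets": [
    [[0,0,0.04],[0,0,0],18],
    [[0,0,0.04],[0,0,0],18],
    [[0,0,0.04],[0,0,0],18]
  ]
}}

```text
time: 15.22
tool_pos: [0.5809, -0.0824, 0.1739]
tcp_rot: [-2.548, -1.837, 0.01]
wrist_force: [-8.4, -8.3, 5.5]
width: 0.264
grip_force: 39.9
```

```bash
python3 r.py; python3 tq.py
```

```text
15.22 q6 0.143 qd 0.475 tz 0.1253 tau6 -0.3281 [-8.4 -8.3  5.5]
jaw 0.74 [ 49.5 275.6] [0.6191 0.0286 0.034 ] along 213.0
jaw 0.62 [207.6 278.5] [ 0.5876 -0.0738  0.034 ] along 105.9
post_end 0.59 [ 50.9 277.2] [0.6199 0.0279 0.032 ] along 212.6
15.22 q6 0.143 [[0.125, -0.328], [0.05, 0.164], [0.089, 0.27], [0.022, 0.05], [-0.039, -0.005], [0.049, -0.015]] [0.0494 0.0228] [-8.4 -8.3  5.5]
```

Request:
{"api": "step_arm", "payload": {
  "targets": [
    [[0,0,0.04],[0,0,0],18],
    [[0,0,0.04],[0,0,0],18],
    [[0,0,0.04],[0,0,0],18]
  ]
}}

```text
time: 15.72
tool_pos: [0.5807, -0.0823, 0.1739]
tcp_rot: [-2.654, -1.681, 0.01]
wrist_force: [-8.1, -5.9, 6.1]
width: 0.266
grip_force: 40.0
```

```bash
python3 r.py
```

```text
15.72 q6 0.263 qd 0.475 tz 0.1655 tau6 -0.3123 [-8.1 -5.9  6.1]
```

Request:
{"api": "step_arm", "payload": {
  "targets": [
    [[0,0,0.03],[0,0,0],18],
    [[0,0,0.03],[0,0,0],18],
    [[0,0,0.03],[0,0,0],18]
  ]
}}

```text
time: 15.97
tool_pos: [0.5807, -0.0823, 0.1739]
tcp_rot: [-2.726, -1.56, 0.011]
wrist_force: [-9.6, -6.6, 5.8]
width: 0.265
grip_force: 40.0
```

```bash
python3 r.py
```

```text
15.97 q6 0.3525 qd 0.357 tz 0.2265 tau6 -0.1701 [-9.6 -6.6  5.8]
```

The torque rise of about 0.073 N m corresponds to roughly 12–13 N, which is on target. I'm letting go.

Request:
{"api": "step_arm", "payload": {
  "targets": [
    [[0,0,0],[0,0,0],18],
    [[0,0,0],[0,0,0],18],
    [[0,0,0],[0,0,0],18],
    [[0,0,0],[0,0,0],50],
    [[0,0,0],[0,0,0],50]
  ]
}}

```text
time: 16.38
tool_pos: [0.583, -0.0807, 0.1739]
tcp_rot: [-2.727, -1.56, -0.001]
wrist_force: [0.2, 0.3, 0.6]
width: 0.535
grip_force: 0.0
```

Request:
{"api": "step_arm", "payload": {
  "targets": [
    [[0,0,0],[0,0,0],60],
    [[0,0,0],[0,0,0],60],
    [[0,0,0],[0,0,-20],60],
    [[0,0,0],[0,0,-30],60],
    [[0,0,0],[0,0,-30],60]
  ]
}}

```text
time: 16.8
tool_pos: [0.5822, -0.0801, 0.2532]
tcp_rot: [-2.724, -1.56, 0.004]
wrist_force: [1.3, -0.4, 0.5]
width: 0.706
grip_force: 0.0
```

Request:
{"api": "step_arm", "payload": {
  "targets": [
    [[0,0,0],[0,0,0],60],
    [[0,0,0],[0,0,0],60],
    [[0,0,0],[0,0,0],60]
  ]
}}

```text
time: 17.05
tool_pos: [0.583, -0.0803, 0.2538]
tcp_rot: [2.726, 1.561, 0.0]
wrist_force: [0.2, 0.1, 0.2]
width: 0.701
grip_force: 0.0
```

```bash
python3 look.py w9.png
```

```text
17.05 [-0.179  0.138  1.848  0.     1.155  0.351] [ 0.583  -0.0803  0.2538] [2.726 1.561 0.   ] 0.0726
gauge 0.71 [188. 274.] [ 0.5844 -0.0814  0.    ]
coarse_mid 0.93 [213. 272.] [ 0.581  -0.0828  0.084 ]
fine_mid 0.86 [222. 269.] [ 0.5801 -0.0797  0.112 ]
jaw 0.92 [ 78. 245.] [0.6174 0.0286 0.034 ]
post_end 0.73 [278. 106.] [ 0.371  -0.0686  0.032 ]
post_end 0.71 [ 77. 247.] [0.6189 0.0289 0.032 ]
post_far 0.88 [80. 19.] [0.4358 0.1337 0.032 ]
post_far 0.84 [197. 127.] [ 0.4513 -0.0053  0.032 ]
post 0.73 [ 17. 238.] [0.6385 0.0773 0.02  ]
post 0.61 [235. 124.] [ 0.4129 -0.0382  0.02  ]
```

View pics/w9.png

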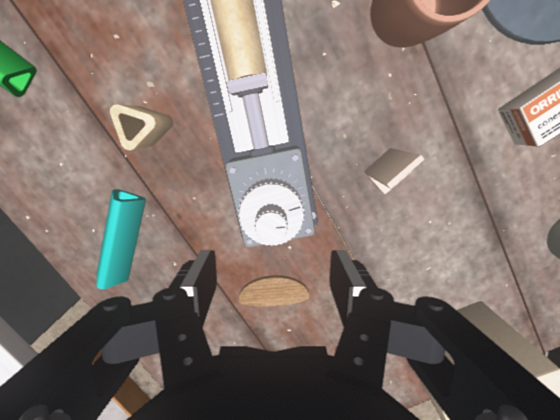

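The post's end now meets the jaw at about (247,77), the knobs are free and the bystanders haven't moved. I'm handing in.

```bash
python3 -c "from workcell import *;print(finish_job())"
```

```text
the job is handed in; nothing more can be done
None
```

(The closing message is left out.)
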